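# Complete the matched pair of rollers in the V-rack

## Robot

A 6-joint arm with a two-finger parallel gripper is mounted at the origin on a cart in front of the work surface, level with it; the furniture and walls round the work are solid. World frame = base frame: x ahead of the robot, y to its left, z up, the work surface at z = 0. Lengths are in mm, angles in degrees, forces in N, time in s.
With the tool pointing down it reaches from about 350 to 850 mm from the base axis. Payload 8.1 kg.
Tool frame: the origin (TCP) lies midway between the tips of the shut fingers; the grasp point (between the pads) lies 19 mm behind it; z points along the fingers, y is the line along which they close (so a half turn about z gives the same grasp; the last joint's range is limited). The gripper opens to 85 mm and grips with 20 to 120 N. Pads are 22 mm wide; open, the fingers measure 114 mm over their backs; the gripper's body (76 mm by 85 mm) begins 54 mm behind the grasp point. The pads swing forward as they close: fully open they stand 13 mm farther back than shut.
Start: joints at [68.961, 7.471, 85.268, -0, 87.261, -4.893], TCP at [166.829, 576.345, 231.292] pointing down, gripper open.
Joint ranges: [-169.43, 169.43], [-51.17, 129.36], [1.28, 143.12], [-76.62, 256.62], [0, 156.53], [-152.29, 152.29]. Speed limits (degrees/s): [136.94, 136.94, 159.86, 180, 180, 180].

## Interface

Orientations are given as [roll, pitch, yaw] about the fixed x, y, z axes, in that order (R = Rz(yaw) Ry(pitch) Rx(roll)).
In Python, from bench import sense, snapshot, camera_params, hand_in, masks_of, pinpoint gives the robot as it stands.
- The arm moves only by the tool step_arm, never from a script. Its argument "targets" is a list of rows, each an object with "angular": the turn, a rotation vector about the tool's x, y, z scaled (see below), a list of three; "dp": the shift along the tool's x, y, z scaled (see below), a list of three; "fingers": the closure, from 0 (fully open) to 1 (shut). A call has exactly 8 rows; each row is the pose to reach, as a shift and turn from the pose commanded when the call began, along the tool's axes at that moment, turning the shorter way round; what a row does not reach only later rows make up. The controller multiplies each number of a shift by 0.2 m and each number of a turn by 180 degrees. A row lasts 1/8 s, in which the tool goes at most 62.5 mm and 10.7 degrees, less where a joint would pass 70% of its speed; a pose out of reach is approached as far as the arm can. A call with a number of a shift or a turn outside -1 to 1 is refused whole. A call with a gripper value outside its range is refused whole. The fingers move at their own pace and stop on an object; "newtons" is the grip in N (left out, the last holds). Time passes only in rows, so rows that repeat a pose let the fingers close, or fill a call up. It gives the time, the measured TCP pose, the force, the opening and the grip force at its end, in the units of the state.
- sense(): the state, without advancing time (a new reading comes with each control period).
- snapshot(name): name is "scene" or "side" or "wrist"; returns the picture (384x512x3 uint8, blue, green, red); there is no depth.
- camera_params(name): a dict with "vfov" (degrees; the focal length in pixels is half the picture's height over the tangent of half this angle, whatever the lens; pixels are square), "cx", "cy" (the principal point, pixels), "R" (3x3) and "t" (3): a world point X has camera coordinates R X + t. Camera axes: x right, y down, z forward; pixel columns grow to the right and rows downward; lengths in mm; the calibration is good to about 2 mm. The wrist camera is an equidistant fisheye: a pixel r from the principal point sees the ray r / f radians off the axis. A picture is of the moment at which its call begins: read the wrist's pose just before it. camera_params takes no time and is no camera call; for the wrist camera it gives the pose at the moment of the call.
- hand_in(): hands the job in; it is judged then, once.
Trained networks look in the newest picture that a camera, given by its name, has taken for a name from the list of things; names that differ only in an ending like _2 or _b are one class to them, and where a whole thing is asked for, a point or a joint stands for the part that bears it (a point fixed in the world has none). Each returns a list of dicts, best first, with "conf" (0 to 1); they miss things now and then, are a little off and sometimes report something else, mostly with a low value. They report only what shows in the picture. A call takes as long as a camera call.
- masks_of(camera, label): "pixels" (384x512 bool, what is visible of it) and "at" ([column, row] in pixels, amid what is visible of it).
- pinpoint(camera, label): "at" ([column, row] in pixels: a listed point, or the origin of a listed thing).
The state is a dict: "time": time; "joint_pos": joint angles; "qd": joint speeds; "joint_efforts": joint torques, N m; "tool_pos": TCP position; "tcp_rot": TCP orientation; "ft_force": force on the tool from outside, world axes, zero at the start; "wrist_torque": the same for the moment, N m; "finger_gap": finger opening in mm; "grip_force": force on a finger pad.
Only numpy, scipy, OpenCV 4.12 (cv2) and the standard library are available. Lean on these libraries where they do the work, as an engineer would, in place of code of your own. Each camera call takes 0.05 s, during which the arm holds its last target. There are 200 camera calls.

## Task

The two close grooves of the V-rack are for a matched pair of rollers, and one of the pair is already there. Take its twin, the roller of the same shape, from the sloping ramp, lay it gently into the empty groove beside it and push it firmly, but without a knock, endways against the end stop, so that it finally lies level in the groove with its end touching the stop. Leave the other three rollers where they are.

Things in the scene. Friction and masses are not known exactly. Their poses are not given: they have to be found in the camera images.
- rack: V-rack, fixed: dark steel base plate 150 x 220 x 8 mm with three parallel V-grooves along its x axis: a close pair 66 mm apart (y = -83 and -17 mm) and a lone groove (y = +83 mm). Origin on the worktop, z up, x away from the robot give or take its yaw, y to the left. An end stop stands across the far ends
- groove_inner (a point): the empty groove of the close pair, at rack y = -17 mm: 90 degree V formed by two aluminium saddles 14 mm thick, centred 40 mm either side of this point along the groove; apex 22 mm, cheek tops 41 mm above the worktop; 32 mm free below the axis between them. Point on the axis of a seated roller (40.4 mm above the worktop), midway between the two saddles; x along the groove, away from the robot
- groove_outer (a point): the other groove of the close pair, at rack y = -83 mm, with the roller whose twin is wanted. Point on the axis of a seated roller (40.4 mm above the worktop), midway between the two saddles; x along the groove, away from the robot
- groove_lone (a point): the lone groove, at rack y = +83 mm, with a roller that belongs to no pair. Point on the axis of a seated roller (40.4 mm above the worktop), midway between the two saddles; x along the groove, away from the robot
- end_stop: end stop: rigid upright steel wall 8 mm thick, 58 mm high, across the far (+x) ends of all grooves; its frame is the rack's. Its near face is at rack x = 74 mm, so a 140 mm roller touching it has its centre at rack x = 4 mm. The rollers already in the rack stand 4 to 12 mm short of it, which is all right. Sliding a seated roller along its groove takes 1 to 4 N
- ramp: ramp, fixed: aluminium deck sloping at 31.5 degrees on a base 165 x 112 mm, two lanes at ramp y = -30 and +30 mm, each of two V saddles 80 mm apart. Low end, with a lip, towards the robot. Origin on the worktop under its middle, z up, x level, uphill. Roller centres 86 mm above the worktop; deck 32 mm below the rollers' axes, lip top 6 mm above them
- plain_a_centre (a point): PLAIN roller: smooth steel cylinder 26 mm in diameter over its whole length of 140 mm, 0.18 to 0.35 kg; at the start level in the V-rack, in the outer groove of the pair or in the lone groove (this varies). Point at its very centre; its x axis runs along the roller (uphill on the ramp)
- plain_a: the same roller as plain_a_centre, with the same origin and axes
- plain_b_centre (a point): PLAIN roller: smooth steel cylinder 26 mm in diameter over its whole length of 140 mm, 0.18 to 0.35 kg; at the start on the slope of the ramp, in either lane, lower end at the lip. Point at its very centre; its x axis runs along the roller (uphill on the ramp)
- plain_b: the same roller as plain_b_centre, with the same origin and axes
- stub_a_centre (a point): STUBBED roller: steel cylinder 26 mm in diameter and 100 mm long with a thin stub, 12 mm in diameter and 20 mm long, at each end, 140 mm long in all, 0.18 to 0.35 kg; at the start level in the V-rack, in the outer groove of the pair or in the lone groove (this varies). Point at its very centre; its x axis runs along the roller (uphill on the ramp)
- stub_a: the same roller as stub_a_centre, with the same origin and axes
- stub_b_centre (a point): STUBBED roller: steel cylinder 26 mm in diameter and 100 mm long with a thin stub, 12 mm in diameter and 20 mm long, at each end, 140 mm long in all, 0.18 to 0.35 kg; at the start on the slope of the ramp, in either lane, lower end at the lip. Point at its very centre; its x axis runs along the roller (uphill on the ramp)
- stub_b: the same roller as stub_b_centre, with the same origin and axes

How it is judged:
By the outcome, as a careful person would: the job done as asked, in the order asked, and still so for the second after the job is handed in, with the robot touching nothing.
It also fails if it takes over 38 s, if anything falls off the work surface, if the arm or the gripper's body presses on something with over 40 N, if the wrist force passes 120 N, or if a joint passes its speed limit or range.

## Working session

There is one attempt and no reset: what is moved stays moved. The work goes in short steps, Python scripts to look and compute and a tool call to move; the robot and the scene stay as the last step left them, time stands still between calls to the robot, and variables do not carry over. Pictures are saved under pics/ and viewed, at most 11 in all, crops included, and the job is handed in when it is done.

Besides the shell and the picture viewer there is one more tool, called as name([rows], argument=value, ...), one row to a line, values as JSON. step_arm: Moves the arm, as the interface text tells. Its arguments: {"type":"object","properties":{"targets":{"type":"array","items":{"type":"object","properties":{"angular":{"type":"array","items":{"type":"number","minimum":-1,"maximum":1}},"dp":{"type":"array","items":{"type":"number","minimum":-1,"maximum":1}},"fingers":{"type":"number"}}}},"newtons":{"type":"number"}},"required":["targets"]}

```bash
mkdir -p pics; cat > h.py <<'E'
import numpy as np, cv2
from bench import *
from scipy.optimize import least_squares
from scipy.spatial.transform import Rotation as Ro
def ray(p,uv):
    f=192/np.tan(np.radians(p['vfov']/2)); d=np.array([uv[0]-p['cx'],uv[1]-p['cy']],float)
    if p.get('fish'):
        r=np.hypot(*d); a=r/f; v=np.r_[d/max(r,1e-9)*np.sin(a),np.cos(a)]
    else: v=np.r_[d/f,1]
    R=np.array(p['R']); v=R.T@v; return -R.T@np.array(p['t']), v/np.linalg.norm(v)
def par(n):
    p=dict(camera_params(n)); p['fish']=n=='wrist'; return p
def tri(rs):
    A=sum(np.eye(3)-np.outer(d,d) for c,d in rs); b=sum((np.eye(3)-np.outer(d,d))@c for c,d in rs)
    X=np.linalg.solve(A,b); return X,[np.linalg.norm((np.eye(3)-np.outer(d,d))@(X-c)) for c,d in rs]
def atz(r,z): c,d=r; return c+d*(z-c[2])/d[2]
E
python3 - <<'E'
from h import *
ims=[]
P={}
for n in('scene','side','wrist'):
    P[n]=par(n); im=snapshot(n); cv2.imwrite(f'pics/{n}0.png',im); ims.append(im)
    c,_=ray(P[n],(0,0)); print(n,c.round(),P[n]['vfov'])
cv2.imwrite('pics/both.png',cv2.resize(np.vstack([np.hstack(ims[:2]),np.hstack([ims[2],ims[2]*0])]),(800,600)))
for l in('plain_a_centre','stub_a_centre','groove_inner','groove_outer','groove_lone','rack','ramp'):
    for n in('scene','side','wrist'):
        for d in pinpoint(n,l)[:3]: print(l,n,np.round(d['at'],1),round(d['conf'],2),atz(ray(P[n],d['at']),40.4).round(),atz(ray(P[n],d['at']),86).round())
print(sense())
E
```

```text
scene [ -83. -655.  680.] 47.31433179548507
side [ 368. -711.  660.] 51.29099166427116
wrist [103. 594. 374.] 65.70646984690485
plain_a_centre scene [205.6 167. ] 0.63 [550. 113.  40.] [505.  58.  86.]
plain_a_centre side [259.6 141.2] 0.76 [544. 101.  40.] [531.  41.  86.]
plain_a_centre side [305.5 286.3] 0.38 [ 533. -338.   40.] [ 520. -365.   86.]
stub_a_centre scene [259.9 190.5] 0.88 [564. -68.  40.] [ 518. -110.   86.]
stub_a_centre side [278.9 178.9] 0.74 [557. -50.  40.] [543. -99.  86.]
groove_inner scene [336.5 226.6] 0.7 [ 573. -287.   40.] [ 526. -313.   86.]
groove_inner scene [258.2 192.1] 0.63 [557. -69.  40.] [ 511. -111.   86.]
groove_inner scene [234.7 180. ] 0.61 [556.  11.  40.] [511. -36.  86.]
groove_inner side [276.3 166.3] 0.72 [562.  -5.  40.] [548. -57.  86.]
groove_inner side [305.3 289.1] 0.42 [ 531. -343.   40.] [ 519. -370.   86.]
groove_outer scene [258.7 189.5] 0.92 [565. -63.  40.] [ 519. -105.   86.]
groove_outer scene [230.1 191. ] 0.62 [515. -14.  40.] [472. -59.  86.]
groove_outer side [282.1 182.5] 0.72 [561. -64.  40.] [ 547. -111.   86.]
groov
[... 729 characters left out ...]
10.   86.]
{'time': 1.2, 'joint_pos': array([ 6.89621306e+01,  7.47043996e+00,  8.52670411e+01,  5.89170208e-04,
        8.72616996e+01, -4.89355596e+00]), 'qd': array([-0.15377573, -0.00285059, -0.02420575, -0.05684294,  0.02950572,
        0.10801834]), 'joint_efforts': array([-4.48098863e-04, -5.69285131e+01, -5.00888765e+01, -2.74607355e-04,
        1.90130663e-04, -2.58699515e-05]), 'tool_pos': array([166.81772472, 576.35280144, 231.30708183]), 'tcp_rot': array([ 1.79999133e+02, -5.16454031e-04,  1.63855658e+02]), 'ft_force': array([-0.66021771, -0.17318978,  0.53388002]), 'wrist_torque': array([ 0.00535872, -0.02411067,  0.01730271]), 'grip_force': 0.0, 'finger_gap': 85.30767955633846}
```

View pics/both.png

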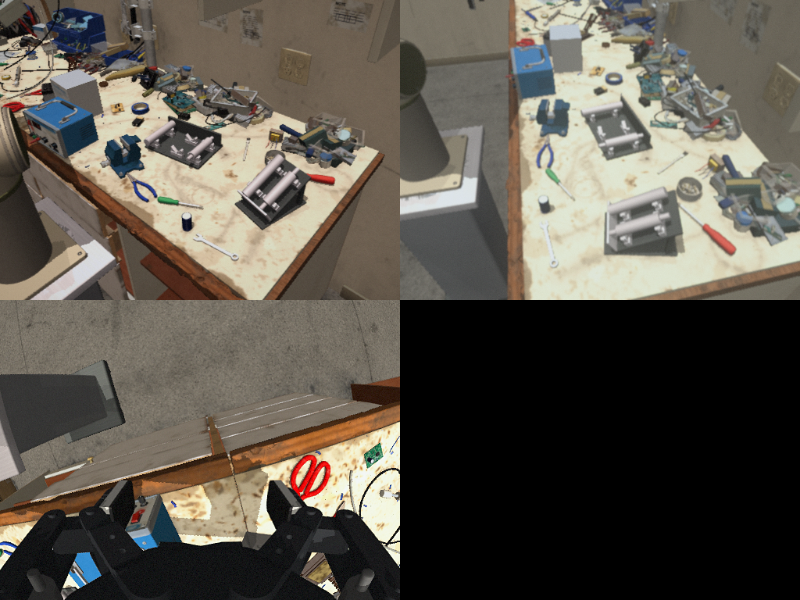

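The overview shows the rack (scene ~[235,185]) and the ramp (scene ~[345,245]) with two rollers on it. I'll enlarge both to tell the roller shapes apart.

```bash
python3 - <<'E'
from h import *
P={n:par(n) for n in('scene','side')}
a=cv2.imread('pics/scene0.png');b=cv2.imread('pics/side0.png')
f=lambda im,x,y:cv2.resize(im[y:y+96,x:x+128],(400,300),interpolation=cv2.INTER_CUBIC)
cv2.imwrite('pics/crop.png',np.vstack([np.hstack([f(a,170,130),f(a,290,180)]),np.hstack([f(b,215,110),f(b,240,232)])]))
for l in('plain_b','stub_b'):
    for n in('scene','side'):
        for d in masks_of(n,l)[:4]:
            m=np.argwhere(d['pixels'])[:,::-1]; print(l,n,np.round(d['at'],1),round(d['conf'],2),len(m))
        for d in pinpoint(n,l+'_centre')[:4]: print('  pp',n,np.round(d['at'],1),round(d['conf'],2))
E
```

```text
plain_b scene [337.1 224.5] 0.78 925
plain_b scene [203.6 172.9] 0.59 465
plain_b scene [238.2 182.3] 0.24 3280
  pp scene [203.9 168.7] 0.3
plain_b side [303.6 255.6] 0.77 1227
plain_b side [257.7 136.2] 0.71 534
  pp side [303.1 259. ] 0.59
stub_b scene [257.2 187.2] 0.93 360
stub_b scene [354.8 243.6] 0.87 772
  pp scene [359.4 244.5] 0.74
stub_b side [305.4 288.3] 0.82 1189
stub_b side [282.2 181.7] 0.66 544
stub_b side [306.9 256.4] 0.29 1093
```

View pics/crop.png

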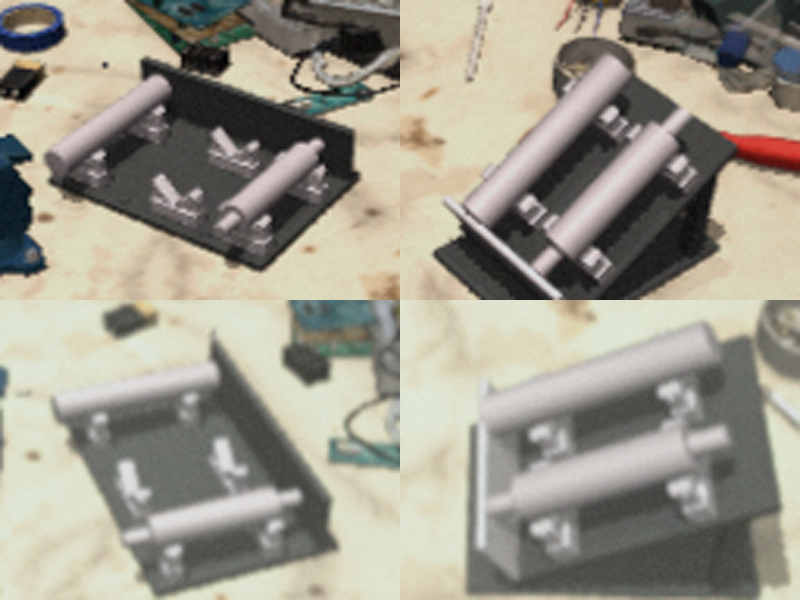

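The outer groove holds the stubbed roller. The one in the lone groove is plain. On the ramp, the nearer lane (-y, scene ~[357,243]) holds the stubbed twin and the other lane the plain roller. Next I triangulate the roller ends.

```bash
python3 - <<'E'
from h import *
P={n:par(n) for n in('scene','side')}
D=dict(stubramp=[(336.4,265.8),(267.8,297),(380.6,216.2),(346.2,275.2)],plainramp=[(315.6,246.2),(270.4,267.2),(358.8,203),(337.6,244.2)],
stubrack=[(243,199.4),(255,185.8),(271.8,176.4),(311,173)],plainrack=[(187.6,181.2),(234.2,143.6),(222.2,158.2),(282.8,134)])
for k,(a,b,c,d) in D.items():
    A,ra=tri([ray(P['scene'],a),ray(P['side'],b)]);B,rb=tri([ray(P['scene'],c),ray(P['side'],d)])
    v=B-A; print(k,A.round(),B.round(),'mid',((A+B)/2).round(),'L',np.linalg.norm(v).round(),'yaw',np.degrees(np.arctan2(v[1],v[0])).round(1),'slope',np.degrees(np.arcsin(v[2]/np.linalg.norm(v))).round(1),np.round(ra+rb,1))
E
```

```text
stubramp [ 458. -359.   59.] [ 583. -378.  114.] mid [ 521. -368.   87.] L 137.0 yaw -8.6 slope 23.6 [2.9 2.9 1.2 1.2]
plainramp [ 478. -297.   57.] [ 588. -322.  119.] mid [ 533. -309.   88.] L 129.0 yaw -12.3 slope 28.5 [0.9 0.9 3.7 3.7]
stubrack [495. -78.  57.] [637. -44.  36.] mid [566. -61.  47.] L 147.0 yaw 13.3 slope -8.1 [0.7 0.7 1.8 1.8]
plainrack [478. 105.  38.] [608. 110.  44.] mid [543. 108.  41.] L 130.0 yaw 2.3 slope 2.6 [1.9 1.9 2.4 2.4]
```

```bash
cat >> h.py <<'E'
def rot(rpy): return Ro.from_euler('xyz',rpy,degrees=True)
def rel(p0,R0,p1,R1):
    "command units of the shift and turn from pose 0 to pose 1"
    return (R0.inv().apply(np.array(p1)-p0)/200).round(3), ((R0.inv()*R1).as_rotvec(degrees=True)/180).round(3)
def plan(*poses):
    s=sense(); p,R=np.array(s['tool_pos'],float),rot(s['tcp_rot'])
    for q,rpy in poses:
        print('dp',*rel(p,R,q,rot(rpy))); p,R=np.array(q,float),rot(rpy)
E
python3 - <<'E'
from h import *
p0=np.array([167,576,231]);p1=np.array([480,15,280])
plan((p0+(p1-p0)*.33,[180,0,110]),(p0+(p1-p0)*.66,[180,0,57]),(p1,[180,0,5]))
E
```

```text
dp [-0.755 -0.747 -0.079] [-0.     0.     0.299]
dp [-1.046  0.169 -0.081] [ 0.    -0.     0.294]
dp [-0.51   0.966 -0.083] [-0.    -0.     0.289]
```

step_arm([
  {"dp": [-0.75, -0.75, -0.12], "angular": [0, 0, 0.3], "fingers": 0},
  {"dp": [-0.75, -0.75, -0.12], "angular": [0, 0, 0.3], "fingers": 0},
  {"dp": [-0.75, -0.75, -0.12], "angular": [0, 0, 0.3], "fingers": 0},
  {"dp": [-0.75, -0.75, -0.12], "angular": [0, 0, 0.3], "fingers": 0},
  {"dp": [-0.75, -0.75, -0.12], "angular": [0, 0, 0.3], "fingers": 0},
  {"dp": [-0.75, -0.75, -0.12], "angular": [0, 0, 0.3], "fingers": 0},
  {"dp": [-0.75, -0.75, -0.12], "angular": [0, 0, 0.3], "fingers": 0},
  {"dp": [-0.75, -0.75, -0.12], "angular": [0, 0, 0.3], "fingers": 0},
])

```text
time: 2.6
tool_pos: [268.9, 390.8, 255.1]
tcp_rot: [-180.0, 0.0, 110.0]
ft_force: [0.1, -0.0, 0.2]
finger_gap: 85.3
grip_force: 0.0
```

step_arm([
  {"dp": [-1, 0.17, -0.1], "angular": [0, 0, 0.3], "fingers": 0},
  {"dp": [-1, 0.17, -0.1], "angular": [0, 0, 0.3], "fingers": 0},
  {"dp": [-1, 0.17, -0.1], "angular": [0, 0, 0.3], "fingers": 0},
  {"dp": [-1, 0.17, -0.1], "angular": [0, 0, 0.3], "fingers": 0},
  {"dp": [-1, 0.17, -0.1], "angular": [0, 0, 0.3], "fingers": 0},
  {"dp": [-1, 0.17, -0.1], "angular": [0, 0, 0.3], "fingers": 0},
  {"dp": [-1, 0.17, -0.1], "angular": [0, 0, 0.3], "fingers": 0},
  {"dp": [-1, 0.17, -0.1], "angular": [0, 0, 0.3], "fingers": 0},
])

```text
time: 3.6
tool_pos: [368.9, 214.4, 275.2]
tcp_rot: [-180.0, 0.0, 56.1]
ft_force: [0.2, -0.3, 0.5]
finger_gap: 84.9
grip_force: 0.0
```

step_arm([
  {"dp": [-0.51, 0.97, 0], "angular": [0, 0, 0.28], "fingers": 0},
  {"dp": [-0.51, 0.97, 0], "angular": [0, 0, 0.28], "fingers": 0},
  {"dp": [-0.51, 0.97, 0], "angular": [0, 0, 0.28], "fingers": 0},
  {"dp": [-0.51, 0.97, 0], "angular": [0, 0, 0.28], "fingers": 0},
  {"dp": [-0.51, 0.97, 0], "angular": [0, 0, 0.28], "fingers": 0},
  {"dp": [-0.51, 0.97, 0], "angular": [0, 0, 0.28], "fingers": 0},
  {"dp": [-0.51, 0.97, 0], "angular": [0, 0, 0.28], "fingers": 0},
  {"dp": [-0.51, 0.97, 0], "angular": [0, 0, 0.28], "fingers": 0},
])

```text
time: 4.6
tool_pos: [472.3, 21.2, 275.4]
tcp_rot: [180.0, -0.0, 5.6]
ft_force: [0.1, -0.2, 0.2]
finger_gap: 85.4
grip_force: 0.0
```

```bash
python3 - <<'E'
from h import *
import json
P=par('wrist'); s=sense(); im=snapshot('wrist'); cv2.imwrite('pics/w1.png',im)
print(s['time'],s['tool_pos'],s['tcp_rot'],s['joint_pos'].round())
np.savez('w1.npz',R=P['R'],t=P['t'],cx=P['cx'],cy=P['cy'],vfov=P['vfov'])
for l in('groove_inner','groove_outer','groove_lone','stub_a_centre','plain_a_centre','rack'):
    z=0 if l=='rack' else 40.4
    for d in pinpoint('wrist',l)[:3]: print(l,np.round(d['at'],1),round(d['conf'],2),atz(ray(P,d['at']),z).round(1))
p0=np.array(s['tool_pos']);p1=np.array([455,-350,280])
plan((p0+(p1-p0)*.5,[180,0,-3]),(p1,[180,0,-10]))
E
```

```text
4.6 [472.3051989   21.22308513 275.39614394] [ 1.79996483e+02 -1.32880396e-02  5.63919837e+00] [ -4. -13. 101.  -0.  93.  81.]
groove_inner [270.7  93.1] 0.58 [558.8  10.9  40.4]
groove_outer [323.9  94.1] 0.73 [566.2 -56.8  40.4]
groove_lone [192.1  98.6] 0.64 [543.6 109.7  40.4]
stub_a_centre [323.8  94.7] 0.86 [565.4 -56.8  40.4]
plain_a_centre [193.  100.3] 0.96 [541.5 108.4  40.4]
plain_a_centre [325.1  96.6] 0.65 [563.2 -58.8  40.4]
rack [259.8  99.1] 0.66 [551.1  23.4   0. ]
dp [-0.132  0.918 -0.012] [-0.     0.     0.047]
dp [ 0.005  0.929 -0.012] [ 0.    -0.     0.039]
```

View pics/w1.png

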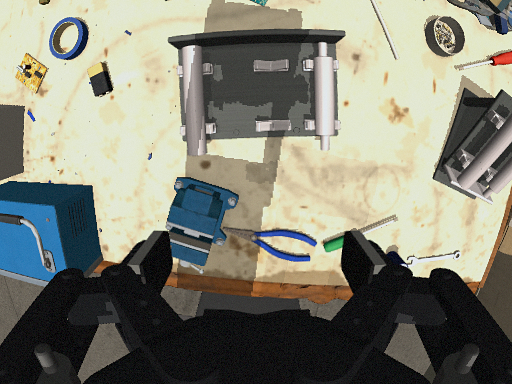

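The wrist view shows the rack from above. The inner groove's two empty saddles are at ~[273,126] and [271,65], the stubbed roller is at [324,95] and the plain one at [193,100]. On to the ramp.

step_arm([
  {"dp": [-0.12, 0.92, 0], "angular": [0, 0, 0.05], "fingers": 0},
  {"dp": [-0.12, 0.92, 0], "angular": [0, 0, 0.05], "fingers": 0},
  {"dp": [-0.12, 0.92, 0], "angular": [0, 0, 0.05], "fingers": 0},
  {"dp": [-0.12, 0.92, 0], "angular": [0, 0, 0.05], "fingers": 0},
  {"dp": [-0.12, 0.92, 0], "angular": [0, 0, 0.05], "fingers": 0},
  {"dp": [-0.12, 0.92, 0], "angular": [0, 0, 0.05], "fingers": 0},
  {"dp": [-0.12, 0.92, 0], "angular": [0, 0, 0.05], "fingers": 0},
  {"dp": [-0.12, 0.92, 0], "angular": [0, 0, 0.05], "fingers": 0},
])

```text
time: 5.95
tool_pos: [466.2, -164.0, 275.4]
tcp_rot: [180.0, -0.0, -3.5]
ft_force: [0.5, -0.1, 0.3]
finger_gap: 85.3
grip_force: 0.0
```

step_arm([
  {"dp": [0, 0.93, 0], "angular": [0, 0, 0.04], "fingers": 0},
  {"dp": [0, 0.93, 0], "angular": [0, 0, 0.04], "fingers": 0},
  {"dp": [0, 0.93, 0], "angular": [0, 0, 0.04], "fingers": 0},
  {"dp": [0, 0.93, 0], "angular": [0, 0, 0.04], "fingers": 0},
  {"dp": [0, 0.93, 0], "angular": [0, 0, 0.04], "fingers": 0},
  {"dp": [0, 0.93, 0], "angular": [0, 0, 0.04], "fingers": 0},
  {"dp": [0, 0.93, 0], "angular": [0, 0, 0.04], "fingers": 0},
  {"dp": [0, 0.93, 0], "angular": [0, 0, 0.04], "fingers": 0},
])

```text
time: 6.95
tool_pos: [454.8, -349.7, 275.6]
tcp_rot: [180.0, -0.0, -10.7]
ft_force: [-1.2, -0.0, 0.5]
finger_gap: 85.4
grip_force: 0.0
```

```bash
python3 - <<'E'
from h import *
P=par('wrist'); s=sense(); im=snapshot('wrist'); cv2.imwrite('pics/w2.png',im)
print(s['time'],s['tool_pos'],s['tcp_rot'],s['joint_pos'].round())
np.savez('w2.npz',R=P['R'],t=P['t'],cx=P['cx'],cy=P['cy'],vfov=P['vfov'])
for l in('stub_b_centre','plain_b_centre'):
    for d in pinpoint('wrist',l)[:3]: print(l,np.round(d['at'],1),round(d['conf'],2),atz(ray(P,d['at']),86).round(1))
    for i,d in enumerate(masks_of('wrist',l[:-7])[:3]):
        m=np.argwhere(d['pixels'])[:,::-1].astype(np.float32); print(round(d['conf'],2),cv2.minAreaRect(m),len(m),cv2.boxPoints(cv2.minAreaRect(m)).round(1).tolist())
E
```

```text
6.95 [ 454.83703699 -349.72753038  275.64830141] [ 1.79981502e+02 -2.73146142e-02 -1.06769194e+01] [-43.   3.  86.  -0.  92.  58.]
stub_b_centre [262.2 104.6] 0.69 [ 522.3 -370.1   86. ]
stub_b_centre [237.6  98.5] 0.52 [ 534.1 -344.6   86. ]
0.89 ((261.37359619140625, 102.45957946777344), (25.398805618286133, 111.41352081298828), 3.6913859844207764) 2306 [[245.10000610351562, 157.1999969482422], [252.3000030517578, 46.099998474121094], [277.6000061035156, 47.70000076293945], [270.5, 158.89999389648438]]
plain_b_centre [209.4 107.3] 0.91 [ 530.9 -311.8   86. ]
0.62 ((5.5, 186.5), (35.0, 11.0), 90.0) 264 [[-0.0, 169.0], [11.0, 169.0], [11.0, 204.0], [0.0, 204.0]]
0.58 ((206.3861846923828, 101.47140502929688), (115.29485321044922, 25.825273513793945), 88.15238952636719) 2562 [[191.60000610351562, 44.29999923706055], [217.39999389648438, 43.400001525878906], [221.1999969482422, 158.6999969482422], [195.3000030517578, 159.5]]
```

View pics/w2.png

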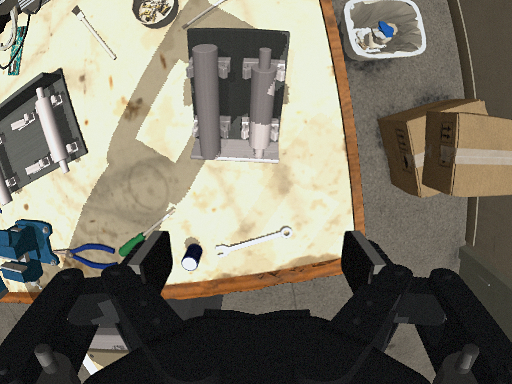

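The ramp view shows the stubbed roller running from ~[259,157] (low end) to [265,48], with the plain one from [209,158] to [205,45]. I'll fit ramp and rack poses from all the views.

```bash
cat > fit.py <<'E'
from h import *
W=[dict(np.load(f'w{i}.npz'),fish=True) for i in(1,2)]
S={n:par(n) for n in('scene','side')}
def dist(r,X): c,d=r; return np.cross(X-c,d)
# ramp: centre of stub (3), yaw, slope ; plain = stub + 60 * left
s=70
O=[(W[1],(259,157),-s,0),(W[1],(265,48),s,0),(W[1],(209,158),-s,1),(W[1],(205,45),s,1),
(S['scene'],(336.4,265.8),-s,0),(S['scene'],(380.6,216.2),s,0),(S['side'],(267.8,297),-s,0),(S['side'],(346.2,275.2),s,0),
(S['scene'],(315.6,246.2),-s,1),(S['scene'],(358.8,203),s,1),(S['side'],(270.4,267.2),-s,1),(S['side'],(337.6,244.2),s,1)]
def f(p):
    y,sl=p[3:]; u=np.array([np.cos(sl)*np.cos(y),np.cos(sl)*np.sin(y),np.sin(sl)]); l=np.array([-np.sin(y),np.cos(y),0])
    return np.concatenate([(2 if P['fish'] else 1)*dist(ray(P,a),p[:3]+u*k+60*j*l) for P,a,k,j in O])
r=least_squares(f,[521,-368,86,-.17,.5],loss='soft_l1',x_scale=[1,1,1,.01,.01]); print('ramp stub',r.x[:3].round(1),np.degrees(r.x[3:]).round(1)); print(np.linalg.norm(r.fun.reshape(-1,3),axis=1).round(1))
# rack: inner groove point (3), yaw
Q=[(W[0],(273,126),-40,0,-8),(W[0],(271,65),40,0,-8),(W[0],(270.7,93.1),0,0,0),(W[0],(323.9,94.1),0,-66,0),(W[0],(192.5,99),0,100,0),
(S['scene'],(258.7,189.5),0,-66,0),(S['side'],(280.5,180.5),0,-66,0),(S['scene'],(206.5,167.5),0,100,0),(S['side'],(257,141.5),0,100,0)]
def g(p):
    y=p[3]; u=np.array([np.cos(y),np.sin(y),0]); l=np.array([-np.sin(y),np.cos(y),0])
    return np.concatenate([(2 if P['fish'] else 1)*dist(ray(P,a),p[:3]+u*k+j*l+[0,0,h]) for P,a,k,j,h in Q])
r=least_squares(g,[558,10,40,.12],loss='soft_l1',x_scale=[1,1,1,.01]); print('rack inner',r.x[:3].round(1),np.degrees(r.x[3]).round(2)); print(np.linalg.norm(g(r.x).reshape(-1,3),axis=1).round(1))
E
python3 fit.py
```

```text
ramp stub [ 518.9 -368.7   89.6] [-13.1  28.8]
[1.3 2.1 7.1 2.2 5.5 5.1 1.  0.9 4.6 8.  5.1 5.8]
rack inner [556.8   8.8  40.3] 7.83
[0.5 1.  5.8 0.9 2.7 5.3 6.6 4.9 6.4]
```

```bash
python3 - <<'E'
from h import *
P=dict(np.load('w2.npz'),fish=True)
for k,(a,b) in dict(stub=((259,157),(265,48)),plain=((209,158),(205,45))).items():
    A=atz(ray(P,a),49.4);B=atz(ray(P,b),122.6);v=B-A
    print(k,A.round(1),B.round(1),((A+B)/2).round(1),np.linalg.norm(v).round(1),np.degrees(np.arctan2(v[1],v[0])).round(2))
im=cv2.imread('pics/w2.png')[25:175,170:300]
cv2.imwrite('pics/w2c.png',cv2.resize(im,(520,600),interpolation=cv2.INTER_CUBIC))
print(P['R'].round(3))
E
```

```text
stub [ 458.7 -355.    49.4] [ 577.8 -382.6  122.6] [ 518.3 -368.8   86. ] 142.4 -13.05
plain [ 469.5 -292.5   49.4] [ 593.2 -325.   122.6] [ 531.4 -308.7   86. ] 147.3 -14.75
[[-0.185 -0.983  0.001]
 [-0.948  0.179  0.262]
 [-0.257  0.048 -0.965]]
```

View pics/w2c.png

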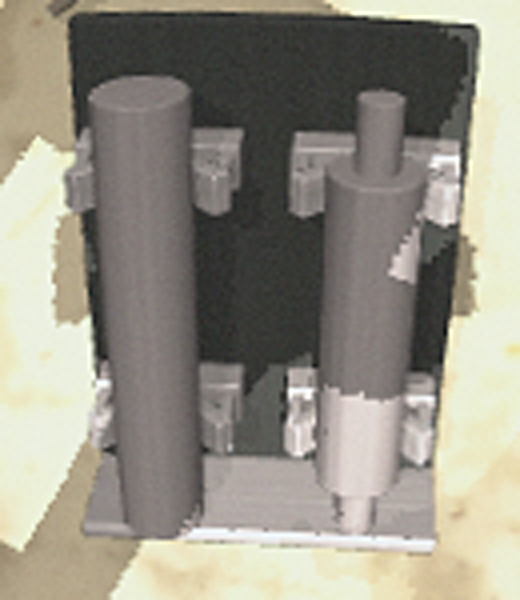

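```bash
python3 - <<'E'
from h import *
P=dict(np.load('w2.npz'),fish=True)
px=lambda x,y:(170+x/4-.4,25+y/4-.4)
O=[((382,100),70,0,0),((375,178),50,0,0),((352,493),-50,13,0),((140,95),70,0,1),((160,536),-70,13,1),
   ((375,250),None,0,0),((357,480),None,0,0)]
def f(p,full=False):
    y=p[3];sl=np.radians(31.5); u=np.array([np.cos(sl)*np.cos(y),np.cos(sl)*np.sin(y),np.sin(sl)]); l=np.array([-np.sin(y),np.cos(y),0]); n=np.cross(u,l)
    out=[]
    for a,k,h,j in O:
        if k is None: continue
        c,d=ray(P,px(*a)); out.append(np.cross(p[:3]+u*k+n*h+60*j*l-c,d))
    return np.concatenate(out)
for z in (None,86):
    if z is None: r=least_squares(f,[521,-368,86,-.17],x_scale=[1,1,1,.01]);q=r.x
    else: r=least_squares(lambda w:f([w[0],w[1],z,w[2]]),[521,-368,-.17],x_scale=[1,1,.01]);q=np.r_[r.x[:2],z,r.x[2]]
    print(q[:3].round(1),np.degrees(q[3]).round(2),np.linalg.norm(r.fun.reshape(-1,3),axis=1).round(1))
    A=q[:3]
yaw=q[3]
# grasp pose: tool x uphill, z into deck
sl=np.radians(31.5); u=np.array([np.cos(sl)*np.cos(yaw),np.cos(sl)*np.sin(yaw),np.sin(sl)]);l=np.array([-np.sin(yaw),np.cos(yaw),0]);n=np.cross(u,l)
R=Ro.from_matrix(np.c_[u,-l,-n]); print('rpy',R.as_euler('xyz',degrees=True).round(1),'n',n.round(3))
E
```

```text
[ 519.3 -367.7   77.6] -13.92 [1.  1.5 1.  0.9 0.2]
[ 518.8 -368.    86. ] -13.96 [0.6 2.2 2.5 1.3 1.9]
rpy [180.  -31.5 -14. ] n [-0.507  0.126  0.853]
```

```bash
python3 - <<'E'
from h import *
c=np.array([519,-368,86]);n=np.array([-.507,.126,.853])
plan((c-20*n+75*n,[180,-31.5,-14]),(c-20*n,[180,-31.5,-14]))
E
```

```text
dp [0.19  0.019 0.712] [-0.005  0.175  0.018]
dp [-0.    -0.     0.375] [0. 0. 0.]
```

step_arm([
  {"dp": [0.19, 0.02, 0.71], "angular": [-0.005, 0.175, 0.018], "fingers": 0.46},
  {"dp": [0.19, 0.02, 0.71], "angular": [-0.005, 0.175, 0.018], "fingers": 0.46},
  {"dp": [0.19, 0.02, 0.71], "angular": [-0.005, 0.175, 0.018], "fingers": 0.46},
  {"dp": [0.19, 0.02, 0.71], "angular": [-0.005, 0.175, 0.018], "fingers": 0.46},
  {"dp": [0.19, 0.02, 0.71], "angular": [-0.005, 0.175, 0.018], "fingers": 0.46},
  {"dp": [0.19, 0.02, 0.71], "angular": [-0.005, 0.175, 0.018], "fingers": 0.46},
  {"dp": [0.19, 0.02, 0.71], "angular": [-0.005, 0.175, 0.018], "fingers": 0.46},
  {"dp": [0.19, 0.02, 0.71], "angular": [-0.005, 0.175, 0.018], "fingers": 0.46},
])

```text
time: 8.2
tool_pos: [492.2, -362.2, 135.0]
tcp_rot: [179.9, -31.6, -14.0]
ft_force: [-0.4, 0.7, -1.1]
finger_gap: 46.3
grip_force: 0.0
```

```bash
python3 - <<'E'
from h import *
P=par('wrist'); s=sense(); im=snapshot('wrist'); cv2.imwrite('pics/w3.png',cv2.resize(im,(800,600)))
print(s['time'],s['tool_pos'],s['tcp_rot'],s['joint_pos'].round(),s['finger_gap'])
np.savez('w3.npz',R=P['R'],t=P['t'],cx=P['cx'],cy=P['cy'],vfov=P['vfov'])
c=np.array([519,-368,86]);n=np.array([-.507,.126,.853])
plan((c-20*n,[180,-31.5,-14]))
# predicted projection of the stub axis ends, body ends
R=np.array(P['R']);f=192/np.tan(np.radians(P['vfov']/2));u=rot([180,-31.5,-14]).apply([1,0,0])
for k in(-70,-50,0,50,70):
    v=R@(c+u*k)+P['t'];a=np.arctan2(np.hypot(v[0],v[1]),v[2]);print(k,(np.array([P['cx'],P['cy']])+f*a*v[:2]/np.hypot(v[0],v[1])).round(1)*800/512)
E
```

```text
8.2 [ 492.18896782 -362.21353132  135.00242208] [179.91455111 -31.58700565 -13.96952852] [-52. -11. 119.  26.  49.  38.] 46.300020099192736
dp [-0.008 -0.003  0.379] [ 0. -0. -0.]
-70 [396.71875 451.25   ]
-50 [396.5625  418.28125]
0 [396.25    322.96875]
50 [396.25    212.34375]
70 [396.25   165.9375]
```

View pics/w3.png

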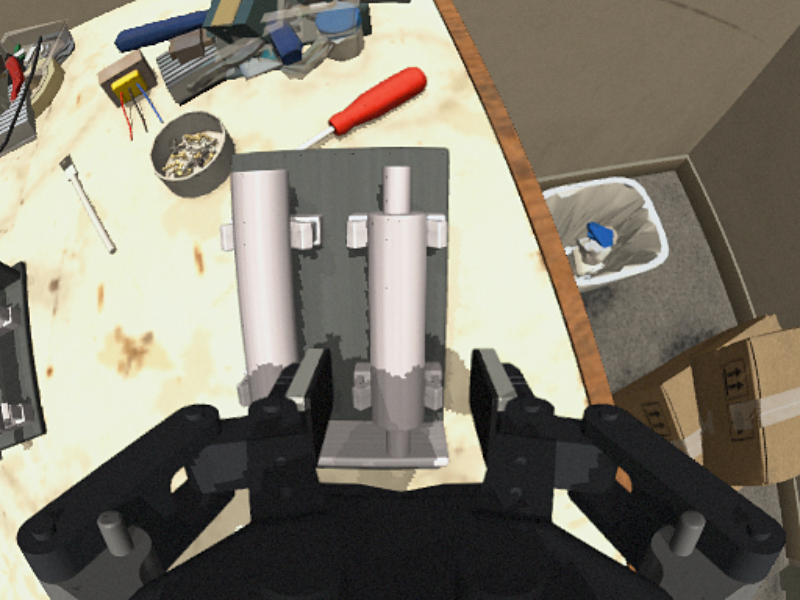

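The prediction matches the picture: stub end [397,167], body end [397,213], low end ~[397,450], with the fingers clear on both sides. I'll descend and grip.

step_arm([
  {"dp": [-0.003, -0.001, 0.1], "angular": [0, 0, 0], "fingers": 0.46},
  {"dp": [-0.008, -0.003, 0.2], "angular": [0, 0, 0], "fingers": 0.46},
  {"dp": [-0.008, -0.003, 0.3], "angular": [0, 0, 0], "fingers": 0.46},
  {"dp": [-0.008, -0.003, 0.36], "angular": [0, 0, 0], "fingers": 0.46},
  {"dp": [-0.008, -0.003, 0.38], "angular": [0, 0, 0], "fingers": 0.46},
  {"dp": [-0.008, -0.003, 0.38], "angular": [0, 0, 0], "fingers": 0.6},
  {"dp": [-0.008, -0.003, 0.38], "angular": [0, 0, 0], "fingers": 0.8},
  {"dp": [-0.008, -0.003, 0.38], "angular": [0, 0, 0], "fingers": 1},
], newtons=50)

```text
time: 9.25
tool_pos: [528.6, -369.6, 68.4]
tcp_rot: [-179.9, -31.5, -14.0]
ft_force: [-0.4, 5.4, 3.3]
finger_gap: 24.9
grip_force: 49.0
```

```bash
python3 - <<'E'
from h import *
s=sense(); print(s)
n=np.array([-.507,.126,.853])
p=np.array(s['tool_pos']); plan((p+40*n,[180,-31.5,-14]))
E
```

```text
{'time': 9.25, 'joint_pos': array([-49.52541899,   0.80523196, 116.40527845,  28.36194037,
        39.82848907,  36.19521246]), 'qd': array([-0.0449742 , -0.15728444,  0.14056269, -0.04265568, -0.08906212,
        0.01487284]), 'joint_efforts': array([-2.47250296e+00, -4.51462197e+01, -4.62782049e+01,  1.37857094e+00,
       -3.68446089e+00,  3.32486001e-02]), 'tool_pos': array([ 528.6267757 , -369.62811321,   68.37793636]), 'tcp_rot': array([-179.94451184,  -31.52660299,  -14.04908187]), 'ft_force': array([-0.38669555,  5.38229254,  3.30199294]), 'wrist_torque': array([0.73687602, 0.12440582, 0.45244355]), 'grip_force': 48.96569788455963, 'finger_gap': 24.850491414161205}
dp [ 0.  -0.  -0.2] [-0. -0. -0.]
```

```bash
python3 - <<'E'
from h import *
plan(([492,-205,190],[180,-10,-3]),([480,-55,205],[180,0,7.8]))
E
```

```text
dp [-0.004 -0.755 -0.715] [ 0.022 -0.119 -0.058]
dp [-0.085 -0.746 -0.091] [ 0.005 -0.055 -0.06 ]
```

step_arm([
  {"dp": [0.003, 0, -0.05], "angular": [0, 0, 0], "fingers": 1},
  {"dp": [0.005, 0, -0.15], "angular": [0, 0, 0], "fingers": 1},
  {"dp": [0.005, 0, -0.35], "angular": [0, 0, 0], "fingers": 1},
  {"dp": [0, -0.15, -0.55], "angular": [0.01, -0.03, -0.02], "fingers": 1},
  {"dp": [0, -0.4, -0.7], "angular": [0.02, -0.07, -0.04], "fingers": 1},
  {"dp": [0, -0.65, -0.71], "angular": [0.022, -0.12, -0.058], "fingers": 1},
  {"dp": [0, -0.75, -0.71], "angular": [0.022, -0.12, -0.058], "fingers": 1},
  {"dp": [0, -0.75, -0.71], "angular": [0.022, -0.12, -0.058], "fingers": 1},
])

```text
time: 10.25
tool_pos: [493.2, -205.3, 189.1]
tcp_rot: [-180.0, -9.8, -2.8]
ft_force: [0.1, 0.1, -2.7]
finger_gap: 24.4
grip_force: 49.8
```

step_arm([
  {"dp": [-0.03, -0.25, -0.03], "angular": [0.005, -0.02, -0.02], "fingers": 1},
  {"dp": [-0.06, -0.5, -0.06], "angular": [0.005, -0.04, -0.04], "fingers": 1},
  {"dp": [-0.085, -0.7, -0.09], "angular": [0.005, -0.055, -0.06], "fingers": 1},
  {"dp": [-0.085, -0.75, -0.09], "angular": [0.005, -0.055, -0.06], "fingers": 1},
  {"dp": [-0.085, -0.75, -0.09], "angular": [0.005, -0.055, -0.06], "fingers": 1},
  {"dp": [-0.085, -0.75, -0.09], "angular": [0.005, -0.055, -0.06], "fingers": 1},
  {"dp": [-0.085, -0.75, -0.09], "angular": [0.005, -0.055, -0.06], "fingers": 1},
  {"dp": [-0.085, -0.75, -0.09], "angular": [0.005, -0.055, -0.06], "fingers": 1},
])

```text
time: 11.25
tool_pos: [480.7, -56.6, 203.6]
tcp_rot: [-180.0, 0.1, 7.8]
ft_force: [0.1, -0.7, -2.4]
finger_gap: 24.6
grip_force: 50.2
```

```bash
python3 - <<'E'
from h import *
P=par('wrist'); s=sense(); im=snapshot('wrist'); cv2.imwrite('pics/w4r.png',im); cv2.imwrite('pics/w4.png',cv2.resize(im,(800,600),interpolation=cv2.INTER_CUBIC))
print(s['time'],s['tool_pos'],s['tcp_rot'],s['joint_pos'].round(),s['finger_gap'],s['grip_force'],s['ft_force'],s['wrist_torque'])
np.savez('w4.npz',R=P['R'],t=P['t'],cx=P['cx'],cy=P['cy'],vfov=P['vfov'])
for l in('groove_inner','groove_outer','groove_lone'):
    for d in pinpoint('wrist',l)[:2]: print(l,np.round(d['at'],1),round(d['conf'],2),atz(ray(P,d['at']),40.4).round(1))
E
```

```text
11.25 [480.73861184 -56.61012781 203.57052432] [-1.79994575e+02  8.47308437e-02  7.77798159e+00] [-13. -10. 105.  -0.  85.  69.] 24.55274506419048 50.179250836372375 [ 0.06137005 -0.67336876 -2.36560956] [ 0.03180728 -0.00575453 -0.02761465]
groove_inner [199.7  91.7] 0.79 [555.8  11.6  40.4]
groove_outer [266.6  91. ] 0.56 [564.7 -56.4  40.4]
groove_lone [112.   98.7] 0.79 [541.5 111.4  40.4]
groove_lone [486.5 164.6] 0.17 [ 534.8 -356.3   40.4]
```

View pics/w4.png

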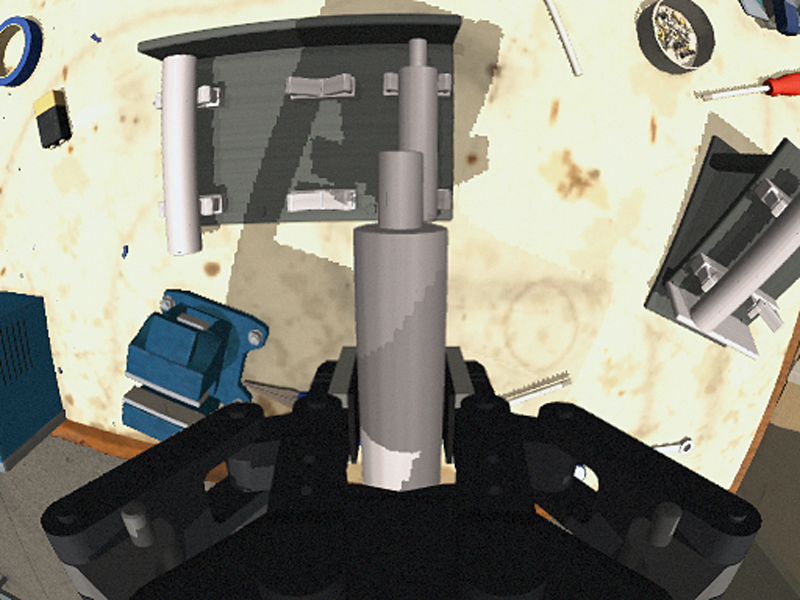

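The roller is held straight. The empty saddles are at [321,201] and [320,86] in the enlarged picture, the stop's top corners at [462,16] and [139,42], and the plate's near right corner at [453,218]. I'll refine the rack pose.

```bash
cat > fit2.py <<'E'
from h import *
W={i:dict(np.load(f'w{i}.npz'),fish=True) for i in(1,4)}
k=1.5625
Q=[(1,(273,126),-40,0,34),(1,(271,65),40,0,34),(4,(321/k,200/k),-40,0,34),(4,(320.5/k,86/k),40,0,34),
(4,(453/k,218/k),-75,-93,8),(4,(462/k,16/k),80,-93,58),(4,(139/k,43/k),80,127,58),(1,(345,32),80,-93,58),(1,(168,40),80,127,58),
(4,(199.7,91.7),0,0,40.4),(4,(112,98.7),0,100,40.4),(1,(323.9,94.1),0,-66,40.4)]
def g(p):
    y=p[2]; o=[]
    for i,a,X,Y,Z in Q:
        c,d=ray(W[i],a); q=np.array([p[0]+X*np.cos(y)-Y*np.sin(y),p[1]+X*np.sin(y)+Y*np.cos(y),Z]); e=np.cross(q-c,d); o.append(e)
    return np.concatenate(o)
r=least_squares(g,[557,9,.13],loss='soft_l1',x_scale=[1,1,.01]); print(r.x[:2].round(1),np.degrees(r.x[2]).round(2)); 
for q,e in zip(Q,g(r.x).reshape(-1,3).round(1)): print(q[0],q[2:],e)
u=np.array([np.cos(r.x[2]),np.sin(r.x[2])])
# held roller: stub end pixel vs. prediction
P=W[4];s=sense();R=rot(s['tcp_rot']);f=192/np.tan(np.radians(P['vfov']/2))
for X in ([51,0,-20],[71,0,-20]):
    v=P['R']@(np.array(s['tool_pos'])+R.apply(X))+P['t'];a=np.arctan2(np.hypot(v[0],v[1]),v[2]);print(X,((np.array([P['cx'],P['cy']])+f*a*v[:2]/np.hypot(v[0],v[1]))*k).round(1))
y=np.degrees(r.x[2])
c=r.x[:2]-9*u
plan(([*c,140],[180,0,y]),([*c,24],[180,0,y]))
E
python3 fit2.py
```

```text
[556.7   8.4] 8.08
1 (-40, 0, 34) [ 0.5  0.1 -0. ]
1 (40, 0, 34) [-0.1  0.5 -0. ]
4 (-40, 0, 34) [-0.6 -1.1 -0.1]
4 (40, 0, 34) [-1.6  0.5 -0.1]
4 (-75, -93, 8) [  2.7 -19.8   2.3]
4 (80, -93, 58) [-0.4 -0.7 -0.1]
4 (80, 127, 58) [-1.5 -1.4 -1.3]
1 (80, -93, 58) [ 0.2  0.4 -0. ]
1 (80, 127, 58) [-1.2  1.6  0.2]
4 (0, 0, 40.4) [3.2 0.9 0.3]
4 (0, 100, 40.4) [3.5 1.1 0.5]
1 (0, -66, 40.4) [ 0.1 -0.2  0.1]
[51, 0, -20] [395.4 222.6]
[71, 0, -20] [395.2 147.6]
dp [ 0.375 -0.267  0.318] [-0.     0.    -0.001]
dp [ 0.   -0.    0.58] [0. 0. 0.]
```

step_arm([
  {"dp": [0.09, -0.1, 0.1], "angular": [0, 0, -0.001], "fingers": 1},
  {"dp": [0.17, -0.2, 0.25], "angular": [0, 0, -0.001], "fingers": 1},
  {"dp": [0.25, -0.275, 0.42], "angular": [0, 0, -0.001], "fingers": 1},
  {"dp": [0.25, -0.275, 0.56], "angular": [0, 0, -0.001], "fingers": 1},
  {"dp": [0.25, -0.275, 0.64], "angular": [0, 0, -0.001], "fingers": 1},
  {"dp": [0.25, -0.275, 0.64], "angular": [0, 0, -0.001], "fingers": 1},
  {"dp": [0.25, -0.275, 0.64], "angular": [0, 0, -0.001], "fingers": 1},
  {"dp": [0.25, -0.275, 0.64], "angular": [0, 0, -0.001], "fingers": 1},
])

```text
time: 12.45
tool_pos: [523.8, 5.2, 77.2]
tcp_rot: [180.0, -0.1, 8.0]
ft_force: [0.7, -0.2, -3.7]
finger_gap: 24.3
grip_force: 50.2
```

```bash
python3 - <<'E'
from h import *
P=par('wrist'); s=sense(); im=snapshot('wrist'); cv2.imwrite('pics/w5.png',cv2.resize(im[:270,80:432],(782,600),interpolation=cv2.INTER_CUBIC))
print(s['time'],s['tool_pos'],s['tcp_rot'],s['ft_force'])
np.savez('w5.npz',R=P['R'],t=P['t'],cx=P['cx'],cy=P['cy'],vfov=P['vfov'])
y=np.radians(8.08);u=np.array([np.cos(y),np.sin(y),0]);l=np.array([-u[1],u[0],0]);f=192/np.tan(np.radians(P['vfov']/2))
def pr(X):
    v=P['R']@X+P['t'];a=np.arctan2(np.hypot(v[0],v[1]),v[2]);return ((np.array([P['cx'],P['cy']])+f*a*v[:2]/np.hypot(v[0],v[1])-[80,0])*2.222).round(1)
c=np.array([556.7,8.4,0]);z=np.array([0,0,1.])
print('far saddle top corners',[pr(c+40*u+l*k+41*z) for k in(-19,0,19)],'stop foot/top over groove',pr(c+74*u+8*z),pr(c+74*u+58*z))
R=rot(s['tcp_rot']);print('stub end',pr(np.array(s['tool_pos'])+R.apply([71,0,-20])),pr(np.array(s['tool_pos'])+R.apply([51,0,-20])))
E
```

```text
12.45 [523.84753154   5.22221099  77.23897541] [ 1.79974756e+02 -7.13397166e-02  8.02139807e+00] [ 0.74499068 -0.23982804 -3.71174261]
far saddle top corners [array([464.7, 213.9]), array([394.2, 213.2]), array([323.6, 213.9])] stop foot/top over groove [393.7 113.7] [394.4  75.8]
stub end [387.8 210.9] [387.8 317.5]
```

View pics/w5.png

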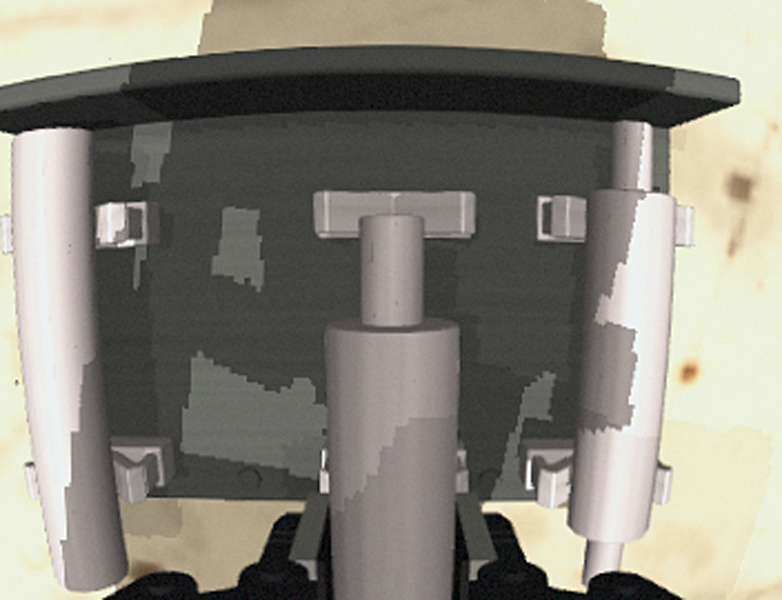

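The far saddle is centred at column 394 and the held roller's end at 392, with the stop beyond at row ~100. The roller is aligned to within half a millimetre. I'll move forward and lower it.

step_arm([
  {"dp": [0.06, 0.002, 0], "angular": [0, 0, 0], "fingers": 1},
  {"dp": [0.12, 0.003, 0.03], "angular": [0, 0, 0], "fingers": 1},
  {"dp": [0.12, 0.003, 0.1], "angular": [0, 0, 0], "fingers": 1},
  {"dp": [0.12, 0.003, 0.16], "angular": [0, 0, 0], "fingers": 1},
  {"dp": [0.12, 0.003, 0.21], "angular": [0, 0, 0], "fingers": 1},
  {"dp": [0.12, 0.003, 0.24], "angular": [0, 0, 0], "fingers": 1},
  {"dp": [0.12, 0.003, 0.25], "angular": [0, 0, 0], "fingers": 1},
  {"dp": [0.12, 0.003, 0.255], "angular": [0, 0, 0], "fingers": 1},
])

```text
time: 13.5
tool_pos: [546.7, 8.2, 24.8]
tcp_rot: [-180.0, 0.1, 8.0]
ft_force: [0.3, 0.2, -2.7]
finger_gap: 24.3
grip_force: 50.2
```

```bash
python3 -c "
from h import *
s=sense();print(s['tool_pos'],s['tcp_rot'],s['ft_force'],s['wrist_torque'])"
```

```text
[546.70951387   8.21193477  24.81230803] [-1.79996840e+02  5.20902649e-02  8.03632114e+00] [ 0.31203546  0.17071065 -2.71229606] [-0.04766757 -0.01668581 -0.03222884]
```

Not in contact yet. I'll lower gently a few mm over one second.

step_arm([
  {"dp": [0, 0, 0.003], "angular": [0, 0, 0], "fingers": 1},
  {"dp": [0, 0, 0.006], "angular": [0, 0, 0], "fingers": 1},
  {"dp": [0, 0, 0.009], "angular": [0, 0, 0], "fingers": 1},
  {"dp": [0, 0, 0.012], "angular": [0, 0, 0], "fingers": 1},
  {"dp": [0, 0, 0.014], "angular": [0, 0, 0], "fingers": 1},
  {"dp": [0, 0, 0.016], "angular": [0, 0, 0], "fingers": 1},
  {"dp": [0, 0, 0.018], "angular": [0, 0, 0], "fingers": 1},
  {"dp": [0, 0, 0.018], "angular": [0, 0, 0], "fingers": 1},
])

```text
time: 14.5
tool_pos: [546.6, 8.2, 21.1]
tcp_rot: [-180.0, 0.1, 8.0]
ft_force: [0.7, -1.2, -1.5]
finger_gap: 24.5
grip_force: 50.3
```

```bash
python3 -c "
from h import *
s=sense();print(s['tool_pos'],s['tcp_rot'],s['ft_force'],s['wrist_torque'])"
```

```text
[546.61034532   8.16971393  21.14890185] [-1.79995992e+02  6.68234081e-02  8.03060336e+00] [ 0.67086259 -1.19677984 -1.51928767] [-0.06913802 -0.00311388 -0.03560653]
```

step_arm([
  {"dp": [0, 0, 0.001], "angular": [0, 0, 0], "fingers": 1},
  {"dp": [0, 0, 0.002], "angular": [0, 0, 0], "fingers": 1},
  {"dp": [0, 0, 0.003], "angular": [0, 0, 0], "fingers": 1},
  {"dp": [0, 0, 0.004], "angular": [0, 0, 0], "fingers": 1},
  {"dp": [0, 0, 0.005], "angular": [0, 0, 0], "fingers": 1},
  {"dp": [0, 0, 0.006], "angular": [0, 0, 0], "fingers": 1},
  {"dp": [0, 0, 0.006], "angular": [0, 0, 0], "fingers": 1},
  {"dp": [0, 0, 0.006], "angular": [0, 0, 0], "fingers": 1},
])

```text
time: 15.5
tool_pos: [546.8, 8.1, 20.8]
tcp_rot: [180.0, 0.1, 8.0]
ft_force: [-6.3, -0.8, 11.0]
finger_gap: 24.5
grip_force: 51.4
```

step_arm([
  {"dp": [0, 0, -0.003], "angular": [0, 0, 0], "fingers": 1},
  {"dp": [0, 0, -0.004], "angular": [0, 0, 0], "fingers": 0.6},
  {"dp": [0, 0, -0.004], "angular": [0, 0, 0], "fingers": 0.6},
  {"dp": [0, 0, -0.004], "angular": [0, 0, 0], "fingers": 0.6},
  {"dp": [0, 0, -0.004], "angular": [0, 0, 0], "fingers": 1},
  {"dp": [0, 0, -0.004], "angular": [0, 0, 0], "fingers": 1},
  {"dp": [0, 0, -0.004], "angular": [0, 0, 0], "fingers": 1},
  {"dp": [0, 0, -0.004], "angular": [0, 0, 0], "fingers": 1},
], newtons=40)

```text
time: 16.5
tool_pos: [546.5, 8.1, 20.6]
tcp_rot: [180.0, 0.1, 8.0]
ft_force: [0.6, -2.4, -0.0]
finger_gap: 24.7
grip_force: 39.2
```

step_arm([
  {"dp": [0.005, 0, 0], "angular": [0, 0, 0], "fingers": 1},
  {"dp": [0.01, 0, 0], "angular": [0, 0, 0], "fingers": 1},
  {"dp": [0.015, 0, 0], "angular": [0, 0, 0], "fingers": 1},
  {"dp": [0.02, 0, 0], "angular": [0, 0, 0], "fingers": 1},
  {"dp": [0.025, 0, 0], "angular": [0, 0, 0], "fingers": 1},
  {"dp": [0.03, 0, 0], "angular": [0, 0, 0], "fingers": 1},
  {"dp": [0.035, 0, 0], "angular": [0, 0, 0], "fingers": 1},
  {"dp": [0.035, 0, 0], "angular": [0, 0, 0], "fingers": 1},
])

```text
time: 17.5
tool_pos: [551.9, 8.8, 20.5]
tcp_rot: [-180.0, 0.3, 8.0]
ft_force: [-9.8, -4.5, 8.8]
finger_gap: 24.7
grip_force: 39.8
```

step_arm([
  {"dp": [0.002, 0, -0.002], "angular": [0, 0, 0], "fingers": 1},
  {"dp": [0.004, 0, -0.003], "angular": [0, 0, 0], "fingers": 1},
  {"dp": [0.006, 0, -0.003], "angular": [0, 0, 0], "fingers": 1},
  {"dp": [0.008, 0, -0.003], "angular": [0, 0, 0], "fingers": 1},
  {"dp": [0.01, 0, -0.003], "angular": [0, 0, 0], "fingers": 1},
  {"dp": [0.012, 0, -0.003], "angular": [0, 0, 0], "fingers": 1},
  {"dp": [0.012, 0, -0.003], "angular": [0, 0, 0], "fingers": 1},
  {"dp": [0.012, 0, -0.003], "angular": [0, 0, 0], "fingers": 1},
])

```text
time: 18.5
tool_pos: [555.9, 9.7, 21.1]
tcp_rot: [-180.0, 0.1, 8.0]
ft_force: [0.9, -1.2, -3.2]
finger_gap: 24.5
grip_force: 39.3
```

```bash
python3 - <<'E'
from h import *
s=sense();print(s['tool_pos'],s['tcp_rot'],s['ft_force'],s['wrist_torque'])
P=par('wrist');im=snapshot('wrist'); cv2.imwrite('pics/w6.png',cv2.resize(im[:210,80:360],(800,600),interpolation=cv2.INTER_CUBIC))
E
```

```text
[555.85125174   9.72742347  21.10746833] [-1.79979544e+02  7.04263930e-02  8.03964253e+00] [ 0.92512692 -1.15672329 -3.18428347] [-0.1627877   0.02916968 -0.04060955]
```

View pics/w6.png

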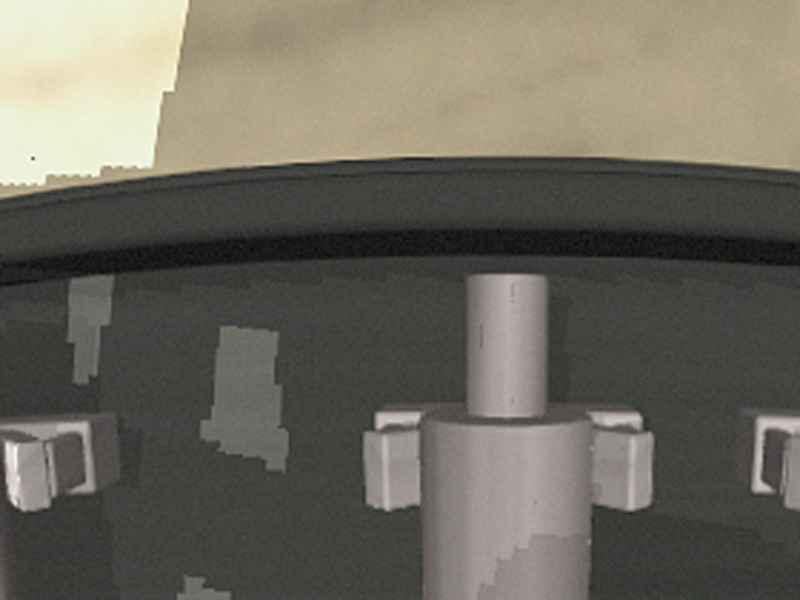

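The far stub end (row 275) is a few mm short of the stop (foot ~row 255), and the roller sits centred in the saddle. I'll continue slowly.

step_arm([
  {"dp": [0.001, 0, 0.001], "angular": [0, 0, 0], "fingers": 1},
  {"dp": [0.003, 0, 0.002], "angular": [0, 0, 0], "fingers": 1},
  {"dp": [0.005, 0, 0.002], "angular": [0, 0, 0], "fingers": 1},
  {"dp": [0.007, 0, 0.002], "angular": [0, 0, 0], "fingers": 1},
  {"dp": [0.009, 0, 0.002], "angular": [0, 0, 0], "fingers": 1},
  {"dp": [0.011, 0, 0.002], "angular": [0, 0, 0], "fingers": 1},
  {"dp": [0.013, 0, 0.002], "angular": [0, 0, 0], "fingers": 1},
  {"dp": [0.015, 0, 0.002], "angular": [0, 0, 0], "fingers": 1},
])

```text
time: 19.55
tool_pos: [558.8, 9.9, 20.8]
tcp_rot: [-180.0, 0.1, 8.0]
ft_force: [-1.6, -3.1, -0.2]
finger_gap: 24.9
grip_force: 39.4
```

Sliding freely so far. Continuing at about 2.5 mm/s.

step_arm([
  {"dp": [0.0015, 0, 0], "angular": [0, 0, 0], "fingers": 1},
  {"dp": [0.003, 0, 0], "angular": [0, 0, 0], "fingers": 1},
  {"dp": [0.0045, 0, 0], "angular": [0, 0, 0], "fingers": 1},
  {"dp": [0.006, 0, 0], "angular": [0, 0, 0], "fingers": 1},
  {"dp": [0.0075, 0, 0], "angular": [0, 0, 0], "fingers": 1},
  {"dp": [0.009, 0, 0], "angular": [0, 0, 0], "fingers": 1},
  {"dp": [0.0105, 0, 0], "angular": [0, 0, 0], "fingers": 1},
  {"dp": [0.012, 0, 0], "angular": [0, 0, 0], "fingers": 1},
])

```text
time: 20.55
tool_pos: [560.7, 10.2, 20.8]
tcp_rot: [-180.0, 0.1, 8.0]
ft_force: [-7.2, -6.0, 4.9]
finger_gap: 24.8
grip_force: 39.8
```

step_arm([
  {"dp": [0.001, 0, -0.001], "angular": [0, 0, 0], "fingers": 1},
  {"dp": [0.002, 0, -0.002], "angular": [0, 0, 0], "fingers": 1},
  {"dp": [0.003, 0, -0.002], "angular": [0, 0, 0], "fingers": 1},
  {"dp": [0.004, 0, -0.002], "angular": [0, 0, 0], "fingers": 1},
  {"dp": [0.005, 0, -0.002], "angular": [0, 0, 0], "fingers": 1},
  {"dp": [0.006, 0, -0.002], "angular": [0, 0, 0], "fingers": 1},
  {"dp": [0.007, 0, -0.002], "angular": [0, 0, 0], "fingers": 1},
  {"dp": [0.008, 0, -0.002], "angular": [0, 0, 0], "fingers": 1},
])

```text
time: 21.55
tool_pos: [560.7, 10.2, 20.7]
tcp_rot: [-180.0, 0.3, 8.0]
ft_force: [-13.0, -6.7, 7.7]
finger_gap: 24.6
grip_force: 40.2
```

step_arm([
  {"dp": [0.001, 0, -0.001], "angular": [0, 0, 0], "fingers": 1},
  {"dp": [0.002, 0, -0.002], "angular": [0, 0, 0], "fingers": 1},
  {"dp": [0.003, 0, -0.003], "angular": [0, 0, 0], "fingers": 1},
  {"dp": [0.004, 0, -0.003], "angular": [0, 0, 0], "fingers": 1},
  {"dp": [0.005, 0, -0.003], "angular": [0, 0, 0], "fingers": 1},
  {"dp": [0.006, 0, -0.003], "angular": [0, 0, 0], "fingers": 1},
  {"dp": [0.007, 0, -0.003], "angular": [0, 0, 0], "fingers": 1},
  {"dp": [0.007, 0, -0.003], "angular": [0, 0, 0], "fingers": 1},
])

```text
time: 22.55
tool_pos: [560.7, 10.2, 20.7]
tcp_rot: [-180.0, 0.5, 8.0]
ft_force: [-17.0, -7.9, 7.4]
finger_gap: 24.8
grip_force: 40.3
```

```bash
python3 - <<'E'
from h import *
s=sense();print(s['tool_pos'],s['tcp_rot'],s['ft_force'],s['wrist_torque'])
P=par('wrist');im=snapshot('wrist'); cv2.imwrite('pics/w7.png',cv2.resize(im[:210,80:360],(800,600),interpolation=cv2.INTER_CUBIC))
E
```

```text
[560.65828819  10.17606827  20.66354702] [-179.97373597    0.50638733    8.03544836] [-16.96397641  -7.89804305   7.37930563] [-1.06583320e+00  2.42050022e+00  1.54617950e-03]
```

View pics/w7.png

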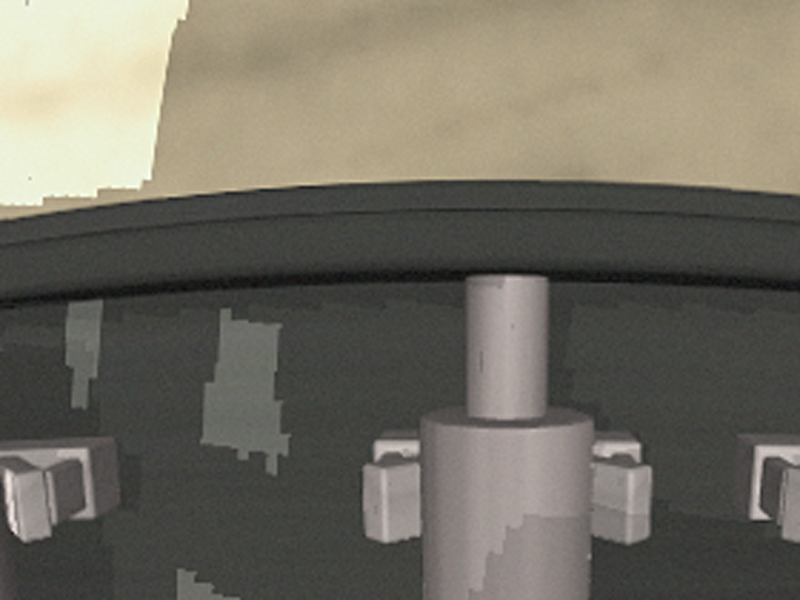

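The stub's end now meets the stop at row ~275, with about 19 N of push. Now I ease off, release and withdraw.

step_arm([
  {"dp": [-0.003, 0, -0.001], "angular": [0, 0, 0], "fingers": 1},
  {"dp": [-0.006, 0, -0.001], "angular": [0, 0, 0], "fingers": 1},
  {"dp": [-0.006, 0, -0.001], "angular": [0, 0, 0], "fingers": 0.45},
  {"dp": [-0.006, 0, -0.001], "angular": [0, 0, 0], "fingers": 0.45},
  {"dp": [-0.006, 0, -0.001], "angular": [0, 0, 0], "fingers": 0.45},
  {"dp": [-0.006, 0, -0.001], "angular": [0, 0, 0], "fingers": 0.45},
  {"dp": [-0.006, 0, -0.001], "angular": [0, 0, 0], "fingers": 0.45},
  {"dp": [-0.006, 0, -0.001], "angular": [0, 0, 0], "fingers": 0.45},
])

```text
time: 23.6
tool_pos: [562.9, 10.6, 22.0]
tcp_rot: [-180.0, 0.1, 8.0]
ft_force: [-0.2, -0.4, 0.2]
finger_gap: 46.9
grip_force: 0.0
```

step_arm([
  {"dp": [0, 0, -0.05], "angular": [0, 0, 0], "fingers": 0.45},
  {"dp": [0, 0, -0.15], "angular": [0, 0, 0], "fingers": 0.45},
  {"dp": [0, 0, -0.3], "angular": [0, 0, 0], "fingers": 0.45},
  {"dp": [-0.1, 0, -0.45], "angular": [0, 0, 0], "fingers": 0.45},
  {"dp": [-0.25, 0, -0.6], "angular": [0, 0, 0], "fingers": 0.45},
  {"dp": [-0.35, 0, -0.6], "angular": [0, 0, 0], "fingers": 0.45},
  {"dp": [-0.35, 0, -0.6], "angular": [0, 0, 0], "fingers": 0.45},
  {"dp": [-0.35, 0, -0.6], "angular": [0, 0, 0], "fingers": 0.45},
])

```text
time: 24.6
tool_pos: [494.5, 0.8, 142.9]
tcp_rot: [180.0, -0.0, 8.0]
ft_force: [0.4, -0.6, -0.2]
finger_gap: 47.0
grip_force: 0.0
```

```bash
python3 - <<'E'
from h import *
s=sense();print(s['time'],s['tool_pos'],s['ft_force'],s['finger_gap'])
im=snapshot('wrist'); cv2.imwrite('pics/w8.png',cv2.resize(im[:210,80:360],(800,600),interpolation=cv2.INTER_CUBIC))
E
```

```text
24.6 [494.49428897   0.79382919 142.85948386] [ 0.39997995 -0.56897233 -0.1565917 ] 46.964739467071446
```

View pics/w8.png

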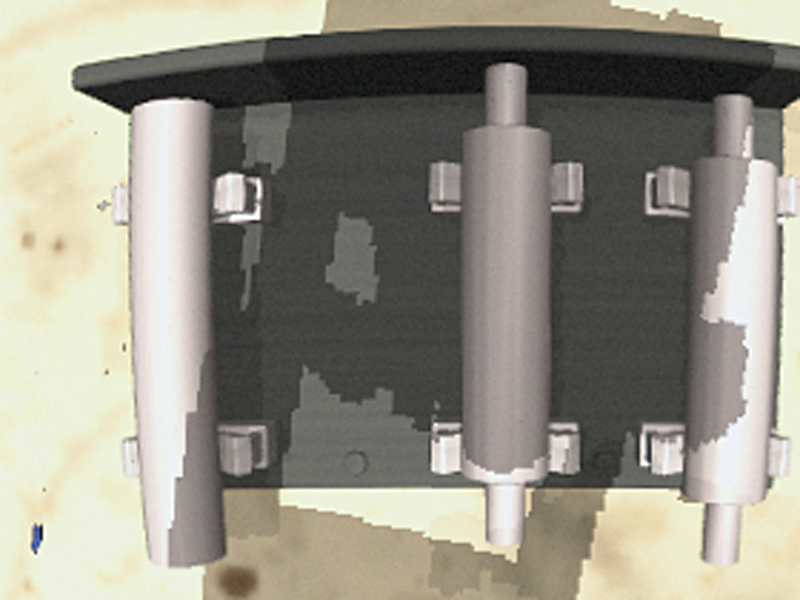

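The new roller lies straight in both saddles of the inner groove, from [505,65] at the stop to [505,545]. The neighbouring rollers are undisturbed and the gripper is clear.

```bash
python3 -c "
from bench import *
print(hand_in())"
```

```text
the job is handed in; nothing more can be done
None
```

I moved the stubbed twin from the ramp to the inner groove, pushed it against the end stop with about 19 N, and handed the job in at 24.7 s; the last picture shows it seated in both saddles, its end at the stop, but no verdict came back.

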